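Unscrew the connector's protective cap

TASK

The breakout box on the test bench is to be wired up next: unscrew the large protective cap from its connector (ordinary right-hand thread, anticlockwise seen from above, a little under one full turn, taken in several grips), lift it clear and set it down, not dropped, in the grey parts tray with its open end down. Leave the smaller cap screwed on and do not disturb the multimeter, the cable plug, the tee adaptor or the screwdriver.

Things in the scene. Friction and masses are not known exactly. Their poses are not given: they have to be found in the camera images.
- large_cap: The cap to remove: black fluted round plastic cup, 46 mm outside diameter, 32 mm high, open end down. Origin: centre of its open rim, 32 mm below its closed top; z up its axis. Starts fully screwed on, rim on the connector's flange, its top 95 mm over the bench. Turns easily, under 1 mm play, stays where left between grips; cannot be pulled off before the thread runs out.
- connector (a point): Centre of the large connector on top of its square 54 mm steel flange, 63 mm over the bench, where the large cap's rim rests. Threaded barrel: 37 mm diameter, stands 20 mm above this point. Right-hand two-start thread, 11 mm lead: the cap turned anticlockwise from above (+ about z) rises 1.75 mm per rad and is off the thread after 4.9 to 5.6 rad, 9 to 10 mm up.
- breakout_box: Flat grey case bolted to the bench, 130 mm (x) by 250 mm (y) by 60 mm high, with an aluminium top panel, test sockets on its far half (+x) and two capped connectors on its near half: the large one at x -24, y +64 mm, the small one at x -24, y -64 mm. Low mounting flanges add 16 mm at each end in y. Origin: centre of its underside.
- small_cap_top (a point): Centre of the top of the smaller black cap (31 mm diameter, 26 mm high, its top 89 mm over the bench) on the other connector of the box; to be left as it is.
- small_cap (a joint): Turn of the smaller cap in radians: 0 as tightened, growing anticlockwise.
- parts_tray: Shallow grey plastic parts tray, loose on the bench, empty: 180 mm (its x) by 140 mm (its y) by 28 mm high, walls and floor 4 mm thick, 0.35 kg. Origin: centre of its underside; the inner floor is 4 mm above it.
- multimeter: Grey hand-held multimeter with rotary switch, 170 by 82 by 45 mm, lying face up at the far side. Origin: centre of its underside, x along its length.
- cable_plug: Loose round metal cable plug standing on its wide end, 44 mm diameter at the foot, 66 mm high, between the box and the tray. Origin: centre of its underside.
- tee_adaptor: Small steel coaxial tee adaptor, 48 by 26 by 15 mm, lying on the bench. Origin: underside, at the middle of its straight run.
- screwdriver: Screwdriver, 190 mm long, lying on the bench. Origin: underside.

How it is judged (in metres and radians):
On the way, in this order (a step that is already met when the one before it is completed fails the run):
1. the large cap is partly unscrewed: risen 4 mm or more up its thread, upright and still on its connector (z of large_cap in the frame of connector between 0.004 and 0.0105 m and horizontal distance between large_cap and connector below 0.004 m and angle between large_cap's own z axis and vertical below 0.12 rad), for 0.2 s.
2. the large cap is lifted clear above its connector (z of large_cap in the frame of connector above 0.026 m), for 0.1 s.
At the end, for the whole second after the job is handed in: The large cap stands released and at rest on the floor of the parts tray, open end down (within 0.1 rad of upright, rim within 4 mm of the tray's floor), the tray flat on the bench, and the smaller cap is still screwed on (turned less than 0.35 rad) (x of large_cap in the frame of parts_tray between -0.068 and 0.068 m and y of large_cap in the frame of parts_tray between -0.048 and 0.048 m and z of large_cap in the frame of parts_tray between 0.001 and 0.008 m and angle between large_cap's own z axis and vertical below 0.1 rad and height (world z) of parts_tray below 0.006 m and linear speed of large_cap below 0.02 m/s and value of joint small_cap below 0.35 rad); the robot touches nothing.
It fails at once if the large cap is dropped into the tray: let go of with its rim more than about 20 mm above the tray's floor (contact force between the fingers and large_cap below 0.02 N and z of large_cap in the frame of parts_tray above 0.025 m and horizontal distance between large_cap and parts_tray below 0.11 m and horizontal distance between large_cap and connector above 0.03 m).
It fails at once if the smaller cap is unscrewed (turned by 0.35 rad) (value of joint small_cap above 0.35 rad).
It fails at once if the multimeter, cable plug, tee adaptor or screwdriver is moved by 30 mm (distance of any of multimeter, cable_plug, tee_adaptor, screwdriver from where it was at the start of the episode above 0.03 m).
It also fails if it takes over 64 s, if anything falls off the work surface, if the arm or the gripper's body presses on something with over 40 N, if the wrist force passes 120 N, or if a joint passes its speed limit or range.

ROBOT

A 7-joint arm with a two-finger parallel gripper is mounted at the origin on the work surface. World frame = base frame: x ahead of the robot, y to its left, z up, the work surface at z = 0. Lengths are in mm, angles in rad, forces in N, time in s.
With the tool pointing down it reaches from about 400 to 875 mm from the base axis. Payload 4.4 kg.
Tool frame: the origin (TCP) lies on the centre line of the jaws, within the pads' length; the fingertips stand ctrl.nose_length ahead of it and the grasp point (between the pads) lies 6 mm ahead of it (ctrl.nose_length is the distance from the TCP to the fingertips, in mm); z points along the fingers, y is the direction in which the jaws open and shut (so a half turn about z gives the same grasp; the last joint's range is limited). The gripper opens to 85 mm and grips with 20 to 120 N. Pads are 22 mm wide; open, the fingers measure 114 mm over their backs; the gripper's body (76 mm by 85 mm) begins 54 mm behind the grasp point. The pads swing forward as they close: fully open they stand 13 mm farther back than shut.
Start: joints at [-1.253, 0.628, 0.038, 1.517, -0.027, 0.996, -0.02], TCP at [243.369, 602.735, 256.313] pointing down, gripper open.
Joint ranges: [-3.06, 3.06], [-0.37, 2.12], [-1.25, 1.32], [0.18, 2.47], [-1.1, 4.24], [0.23, 1.98], [-2.94, 2.94]. Speed limits (rad/s): [2.57, 2.57, 3.14, 3.14, 3.14, 3.14, 3.14].

INTERFACE

Orientations are given as [roll, pitch, yaw] about the fixed x, y, z axes, in that order (R = Rz(yaw) Ry(pitch) Rx(roll)).
In Python, from cell import ctrl, vision gives the robot as it stands. The module is installed in compiled form; this text tells all that it offers.
- The arm moves only by the shell command python3 -m inch 'ROWS'. ROWS is a JSON object of lists of equal length, an entry for each row: "travel": the shift along the tool's x, y, z in cm, a list of three; "twist": the turn about the tool's z in degrees; "fingers": the finger opening in cm, from 0 to 8.54. A call has exactly 10 rows; each row is the pose to reach, as a shift and turn from the pose commanded when the call began, along the tool's axes at that moment; what a row does not reach only later rows make up. A row lasts 1/12 s, in which the tool goes at most 41.7 mm and 7.16 degrees, less where a joint would pass 70% of its speed; a pose out of reach is approached as far as the arm can. A call with a gripper value outside its range is refused whole. The fingers move at their own pace and stop on an object; the grip force is fixed at half the most. Time passes only in rows, so rows that repeat a pose let the fingers close, or fill a call up. It gives the time, the measured TCP pose, the force and the opening at its end, in the units of the state.
- ctrl.read_state(): the state, without advancing time (a new reading comes with each control period).
- vision.get_image(name): name is "side" or "top"; returns a dict with "frame" (480x640x3 uint8, red, green, blue), "fx", "fy", "cx", "cy" (pixels), "position" and "orientation" of the camera in the world. Camera axes: x right, y down, z forward; pixel columns grow to the right and rows downward; lengths in mm; the calibration is good to about 2 mm. A picture is of the moment at which its call begins. There is no depth.
- ctrl.finish_job(): hands the job in, once; it reports no verdict.
The state is a dict: "clock": time; "qpos": joint angles; "qd": joint speeds; "tau": joint torques, N m; "eef_pos": TCP position; "tool_rot": TCP orientation; "force": force on the tool from outside, world axes, zero at the start; "torque": the same for the moment, N m; "width": finger opening in mm.
Only numpy, scipy, OpenCV 4.12 (cv2) and the standard library are available. Lean on these libraries where they do the work, as an engineer would, in place of code of your own. Each camera call takes 0.05 s, during which the arm holds its last target.

## Working session

There is one attempt and no reset: what is moved stays moved. The work goes in short steps, Python scripts to look and compute and a shell command to move; the robot and the scene stay as the last step left them, time stands still between calls to the robot, and variables do not carry over. Pictures are saved under pics/ and viewed, and the job is handed in when it is done.

```bash
mkdir -p pics; ls; python3 - <<'E'
from cell import ctrl, vision
import cv2
s=ctrl.read_state()
for k,v in s.items(): print(k,v)
print(ctrl.nose_length)
for n in ("side","top"):
    d=vision.get_image(n); cv2.imwrite(f"pics/{n}0.png",d["frame"][:,:,::-1])
    print(n,{k:v for k,v in d.items() if k!="frame"})
E
```

```text
pics
clock 0.0
qpos [-1.25282067  0.62934486  0.03844316  1.51842844 -0.02695167  0.99629665
 -0.01996525]
qd [ 0.00083882 -0.00133769 -0.00077858  0.00156421  0.00106749 -0.00187839
 -0.00102187]
tau [ 2.94791917e-04 -5.63396752e+01  1.22665599e+00 -1.93446743e+01
  1.11452927e-02  1.03678310e-02  3.83049709e-06]
eef_pos [243.13451864 602.15791773 255.37058142]
tool_rot [-3.13963442e+00  6.82857894e-05  2.75787578e+00]
force [ 0.35782885 -0.26122737 -0.27336194]
torque [0.02869912 0.04331064 0.01041464]
width 85.30245764055377
25.0
side {'fx': 554.01438681424, 'fy': 554.01438681424, 'cx': 322.5352271985953, 'cy': 237.90342136674477, 'position': array([452.34827597, 830.46718482, 989.35917169]), 'orientation': array([-2.38186741, -0.01006231, -2.91570967])}
top {'fx': 593.0570566345991, 'fy': 593.0570566345991, 'cx': 322.0567112821197, 'cy': 241.55397785380228, 'position': array([ 386.39783506,    2.5671479 , 1343.17097987]), 'orientation': array([-2.97226936, -0.00545991, -1.54358539])}
```

View pics/side0.png

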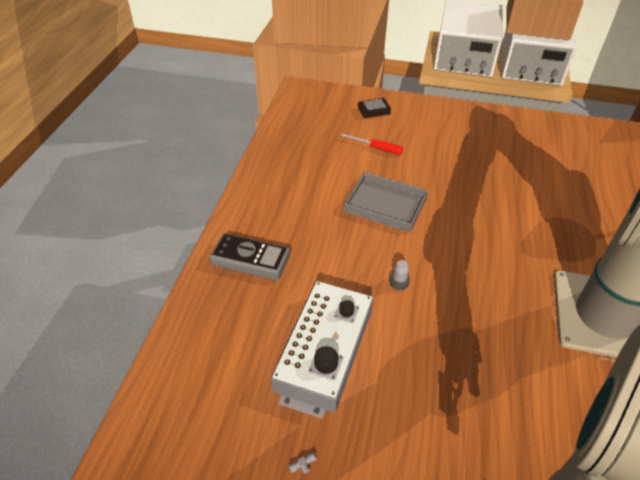

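View pics/top0.png

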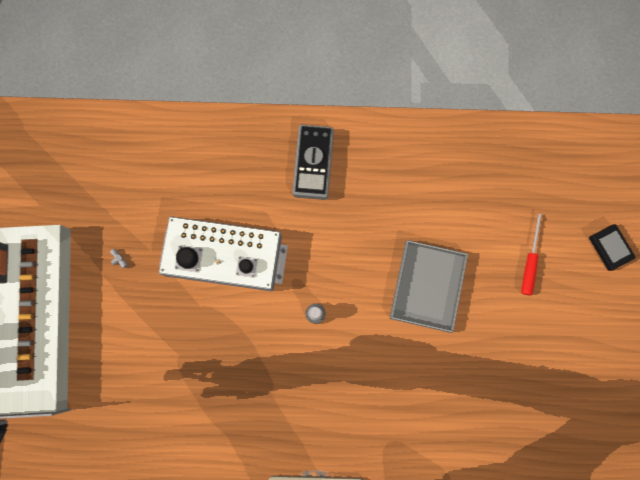

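The top view shows the large cap near (187,258), the small cap at (246,266), the plug at (316,313) and the tray centred near (429,286). In the side view the large cap is near (326,360). I'll zoom in to measure.

```bash
cat > h.py <<'E'
import numpy as np, cv2
from scipy.spatial.transform import Rotation as R
from cell import ctrl, vision
def ray(d,u,v):
    r=R.from_euler('xyz',d["orientation"]).as_matrix()@np.array([(u-d["cx"])/d["fx"],(v-d["cy"])/d["fy"],1]); return np.array(d["position"]),r
def at_z(d,u,v,z):
    p,r=ray(d,u,v); return p+r*(z-p[2])/r[2]
def proj(d,P):
    q=R.from_euler('xyz',d["orientation"]).as_matrix().T@(np.array(P)-d["position"]); return np.array([d["fx"]*q[0]/q[2]+d["cx"],d["fy"]*q[1]/q[2]+d["cy"]])
def crop(d,name,u0,v0,w,h,s):
    c=d["frame"][v0:v0+h,u0:u0+w,::-1]; cv2.imwrite("pics/"+name+".png",cv2.resize(c,None,fx=s,fy=s,interpolation=cv2.INTER_CUBIC))
E
python3 - <<'E'
from h import *
t=vision.get_image("top"); s=vision.get_image("side")
crop(t,"tz1",150,200,160,120,5); crop(s,"sz1",260,270,130,130,4); crop(t,"tz2",380,230,100,110,5)
for n,d,u,v,z in [("cap",t,187,258,95),("cap",s,326,353,95),("small",t,246,266,89),("small",s,347,307,89),("tray",t,429,286,28),("tray",s,388,200,28),("plug",t,316,313,66)]: print(n,at_z(d,u,v,z).round(1))
E
```

```text
cap [556.4 287.1  95. ]
cap [561.5 286.7  95. ]
small [543.6 162.   89. ]
small [544.6 169.7  89. ]
tray [ 517.8 -238.9   28. ]
tray [ 514.2 -231.6   28. ]
plug [449.4  10.3  66. ]
```

View pics/tz1.png

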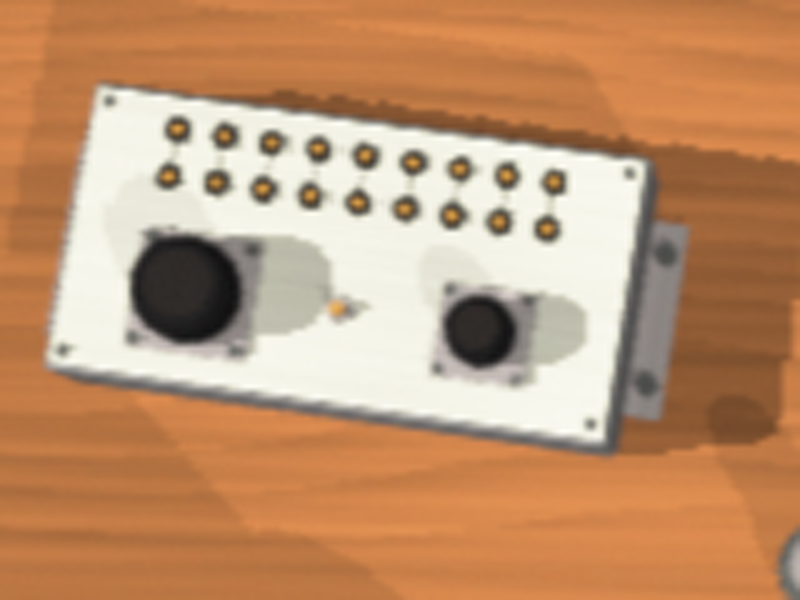

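View pics/sz1.png

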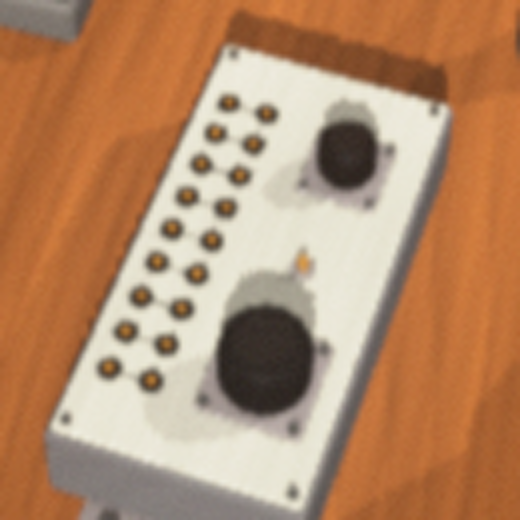

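View pics/tz2.png

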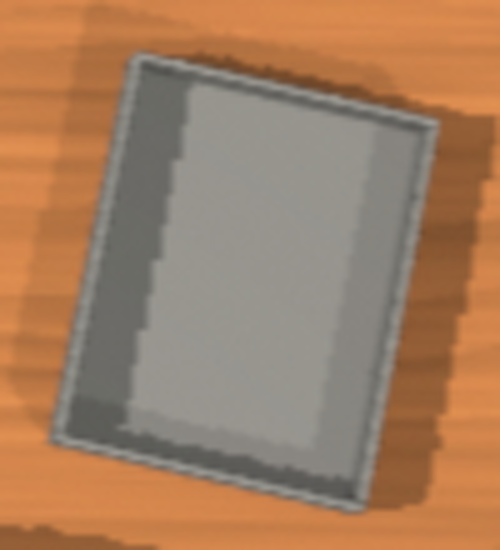

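```bash
cat >> h.py <<'E'
from scipy.optimize import least_squares
def cap_px(d,u,v,r=30,th=75):
    g=d["frame"].max(axis=2).astype(np.uint8); m=np.zeros_like(g); m[v-r:v+r,u-r:u+r]=(g[v-r:v+r,u-r:u+r]<th)
    n,l,st,c=cv2.connectedComponentsWithStats(m); k=l[v,u]; return c[k],st[k]
def sil(d,x,y,z0,h,rad):
    a=np.linspace(0,2*np.pi,60); P=[proj(d,(x+rad*np.cos(t),y+rad*np.sin(t),z)) for t in a for z in (z0,z0+h)]
    P=cv2.convexHull(np.array(P,np.float32)); M=cv2.moments(P); return np.array([M['m10']/M['m00'],M['m01']/M['m00']]),M['m00']
E
python3 - <<'E'
from h import *
t=vision.get_image("top"); s=vision.get_image("side")
for nm,z0,h,rad,pt,ps in [("large",63,32,23,(187,258),(326,360)),("small",63,26,15.5,(246,266),(347,309))]:
  c,st=cap_px(t,*pt); c2,st2=cap_px(s,*ps)
  obs=[(t,c),(s,c2)]
  for o in ([obs[0]],[obs[1]],obs):
    f=lambda p:np.concatenate([sil(d,p[0],p[1],z0,h,rad)[0]-q for d,q in o]); r=least_squares(f,[560,287 if nm=="large" else 165])
    print(nm,r.x.round(1),r.fun.round(2))
  print(c,st[4],sil(t,*r.x,z0,h,rad)[1],c2,st2[4],sil(s,*r.x,z0,h,rad)[1])
C=np.array([[100,85],[652,160],[612,452],[48,368]])/5+[150,200]
P=np.array([at_z(t,u,v,60) for u,v in C]); print(P.round(1)); 
e=P[0]-P[1]; e2=P[3]-P[2]; f=P[0]-P[3]; f2=P[1]-P[2]
print([np.linalg.norm(x).round(1) for x in (e,e2,f,f2)],[np.arctan2(-x[0],x[1]) for x in(e,e2)],[np.arctan2(x[1],x[0]) for x in(f,f2)], P.mean(0))
yaw=np.mean([np.arctan2(-x[0],x[1]) for x in(e,e2)]); print('cap by box',P.mean(0)[:2]+R.from_euler('z',yaw).as_matrix()[:2,:2]@[-24,64])
C=np.array([[135,55],[438,122],[365,510],[55,440]])/5+[380,230]
P=np.array([at_z(t,u,v,28) for u,v in C]); print(P.round(1),P.mean(0)); 
for a,b in((0,1),(3,2),(0,3),(1,2)): print(np.linalg.norm(P[a]-P[b]),np.arctan2(*(P[a]-P[b])[[1,0]]))
E
```

```text
large [560.  290.8] [ 0. -0.]
large [560.7 290.7] [-0.  0.]
large [560.2 290.8] [ 0.04 -0.08  0.27  0.08]
[186.85434174 257.26890756] 357 440.0945593112847 [325.78585859 359.49292929] 495 635.1022265027277
small [545.7 164.2] [-0.  0.]
small [546.6 163.6] [-0. -0.]
small [546.2 164.1] [ 0.06 -0.22  0.16  0.23]
[245.67114094 265.70469799] 149 192.80064450763166 [346.32786885 308.27868852] 183 265.62253857031465
[[651.4 338.6  60. ]
 [624.6  93.7  60. ]
 [495.7 106.   60. ]
 [525.4 352.3  60. ]]
[np.float64(246.3), np.float64(248.1), np.float64(126.8), np.float64(129.5)] [np.float64(-0.1089643548032872), np.float64(-0.11999170277151404)] [np.float64(-0.10836677498864425), np.float64(-0.09493520906249774)] [574.27069485 222.65263952  60.        ]
cap by box [557.73838736 288.97520588]
[[ 618.  -189.7   28. ]
 [ 591.3 -325.8   28. ]
 [ 418.1 -291.3   28. ]
 [ 444.9 -154.9   28. ]] [ 518.06438046 -240.44660444   28.        ]
138.76217743287032 1.3772004874767607
138.97928739408206 1.3769195839390989
176.59104233961145 -0.1979646854903677
176.62926688155514 -0.19673457780241582
```

Both cameras agree on the cap axis, (560, 290.5), and the box corners give about the same. The tray centre is (518, -240) with yaw -0.197. Next I'll work out the approach.

```bash
cat > g.py <<'E'
import sys
from h import *
s=ctrl.read_state(); tr=R.from_euler('xyz',s["tool_rot"])
x,y,z=[float(v) for v in sys.argv[1:4]]; 
d=tr.inv().apply(np.array([x,y,z])-s["eef_pos"])/10
print("travel cm",d.round(2)); 
if len(sys.argv)>4: print("twist deg",np.degrees(s["tool_rot"][2]-float(sys.argv[4])).round(1))
print("clock",s["clock"],"pos",s["eef_pos"].round(1),"rot",s["tool_rot"].round(3),"w",round(s["width"],1),"F",s["force"].round(1),"q",s["qpos"].round(2))
E
python3 g.py 560 290.5 200 1.0
```

```text
travel cm [-41.05 -17.07   5.61]
twist deg 100.7
clock 0.3 pos [243.3 602.6 256. ] rot [-3.141  0.     2.758] w 85.3 F [ 0.2 -0.1 -0.5] q [-1.25  0.63  0.04  1.52 -0.03  1.   -0.02]
```

```bash
python3 -m inch '{"travel":[[-3,-1.2,0.3],[-6,-2.5,0.6],[-9,-3.7,1],[-12,-5,1.5],[-15,-6.2,2],[-18,-7.5,2.4],[-21,-8.7,2.8],[-24,-10,3.2],[-27,-11.2,3.6],[-30,-12.5,4]],"twist":[5,10,15,20,25,30,35,40,45,50],"fingers":[8.5,8.5,8.5,8.5,8.5,8.5,8.5,8.5,8.5,8.5]}'; python3 g.py 560 290.5 200 1.0
```

```text
clock: 1.13
eef_pos: [475.7, 373.5, 216.2]
tool_rot: [3.141, -0.0, 1.881]
force: [0.6, 0.0, 0.5]
width: 84.9
travel cm [-10.48   5.49   1.62]
twist deg 50.5
clock 1.1333 pos [475.7 373.5 216.2] rot [ 3.141 -0.     1.881] w 84.9 F [0.6 0.  0.5] q [-0.88  0.62  0.26  1.7  -0.2   0.85 -0.21]
```

```bash
python3 -m inch '{"travel":[[-2,1,0.3],[-4,2,0.6],[-6,3.1,0.9],[-8,4.2,1.2],[-9.5,5,1.4],[-10.5,5.5,1.6],[-10.5,5.5,1.6],[-10.5,5.5,1.6],[-10.5,5.5,1.6],[-10.5,5.5,1.6]],"twist":[7,14,21,28,35,42,49,50,50,50],"fingers":[8.5,8.5,8.5,8.5,8.5,8.5,8.5,8.5,8.5,8.5]}'; python3 g.py 560 290.5 95 1.0
python3 - <<'E'
from h import *
s=vision.get_image("side"); crop(s,"s2",220,200,230,230,3); t=vision.get_image("top"); crop(t,"t2",110,180,200,160,4)
E
```

```text
clock: 1.97
eef_pos: [559.0, 292.5, 200.2]
tool_rot: [-3.141, -0.0, 1.017]
force: [-0.2, 0.7, -0.3]
width: 85.3
travel cm [-0.12  0.2  10.52]
twist deg 1.0
clock 1.9667 pos [559.  292.5 200.2] rot [-3.141 -0.     1.017] w 85.3 F [-0.2  0.7 -0.3] q [-0.81  0.71  0.49  1.64 -0.41  0.89 -0.72]
```

View pics/s2.png

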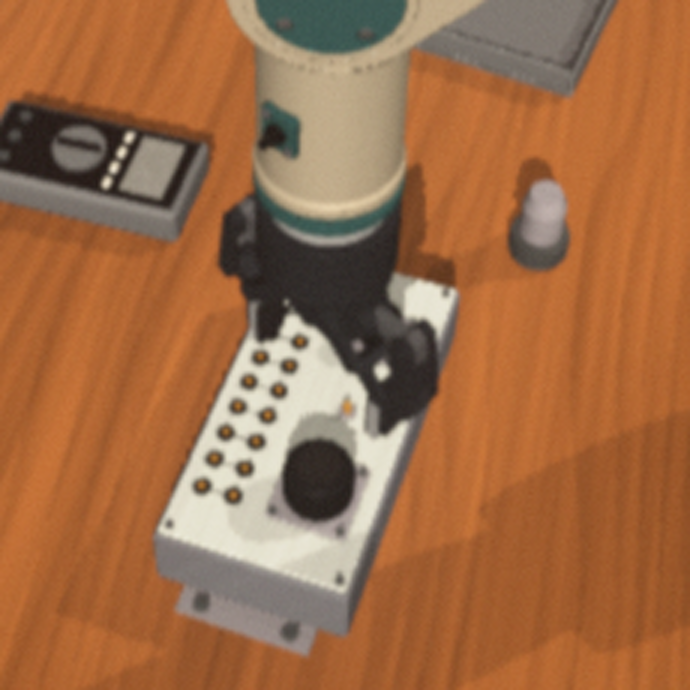

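View pics/t2.png

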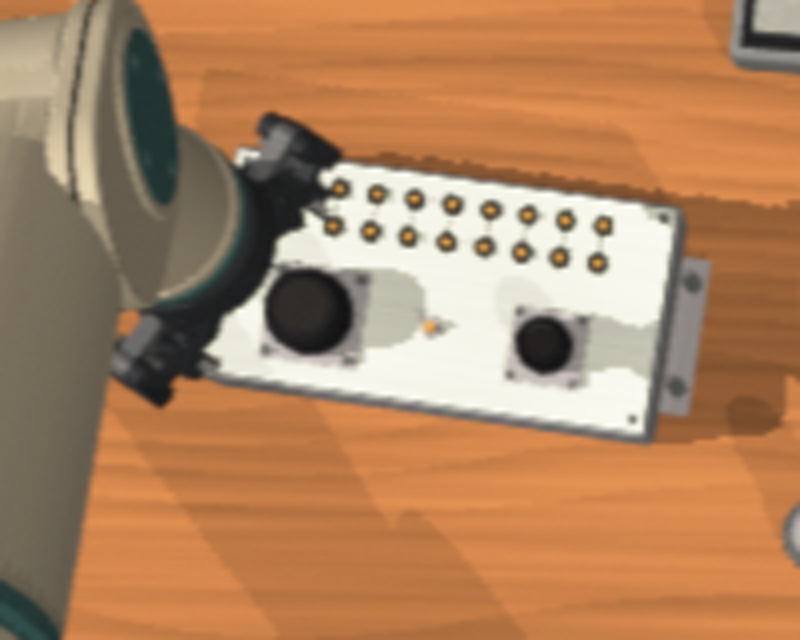

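```bash
python3 - <<'E'
from h import *
t=vision.get_image("top"); s=vision.get_image("side")
for z in (190,230): print(((proj(t,(559,292.5,z))-[110,180])*4).round(),((proj(s,(559,292.5,z))-[220,200])*3).round())
E
python3 g.py 560 290.5 96 1.0
```

```text
[255. 279.] [322. 380.]
[235. 266.] [324. 339.]
travel cm [-0.09  0.15 10.44]
twist deg 0.8
clock 2.1667 pos [559.3 292.  200.4] rot [-3.141 -0.     1.014] w 85.0 F [-0.3  0.2  0.7] q [-0.81  0.71  0.49  1.64 -0.41  0.89 -0.72]
```

In the pictures the jaw midpoint matches the tool's projected position, so I'll descend over the cap.

```bash
python3 -m inch '{"travel":[[0,0,1.5],[0,0,3],[0,0,4.5],[-0.05,0.1,6],[-0.05,0.1,7.2],[-0.05,0.1,8.4],[-0.05,0.1,9.4],[-0.05,0.1,10.2],[-0.05,0.1,10.4],[-0.05,0.1,10.4]],"twist":[0,0,0,0,0,0,0,0,0,0],"fingers":[8.5,8.5,8.5,8.5,8.5,8.5,8.5,8.5,8.5,8.5]}'; python3 g.py 560 290.5 96 1.0
python3 - <<'E'
from h import *
s=vision.get_image("side"); crop(s,"s3",220,200,230,230,3); t=vision.get_image("top"); crop(t,"t3",110,180,200,160,4)
E
python3 g.py 560 290.5 96 1.0
```

```text
clock: 3.0
eef_pos: [559.9, 290.6, 95.7]
tool_rot: [-3.141, 0.001, 1.012]
force: [0.9, -0.3, -0.1]
width: 85.2
travel cm [ 0.    0.01 -0.03]
twist deg 0.7
clock 3.0 pos [559.9 290.6  95.7] rot [-3.141e+00  1.000e-03  1.012e+00] w 85.2 F [ 0.9 -0.3 -0.1] q [-0.77  0.84  0.41  1.71 -0.48  0.7  -0.66]
travel cm [-0.05 -0.03  0.08]
twist deg 0.7
clock 3.1 pos [560.5 290.8  96.8] rot [ 3.141e+00 -1.000e-03  1.012e+00] w 84.9 F [0.2 1.2 0. ] q [-0.77  0.84  0.41  1.7  -0.48  0.7  -0.66]
```

View pics/s3.png

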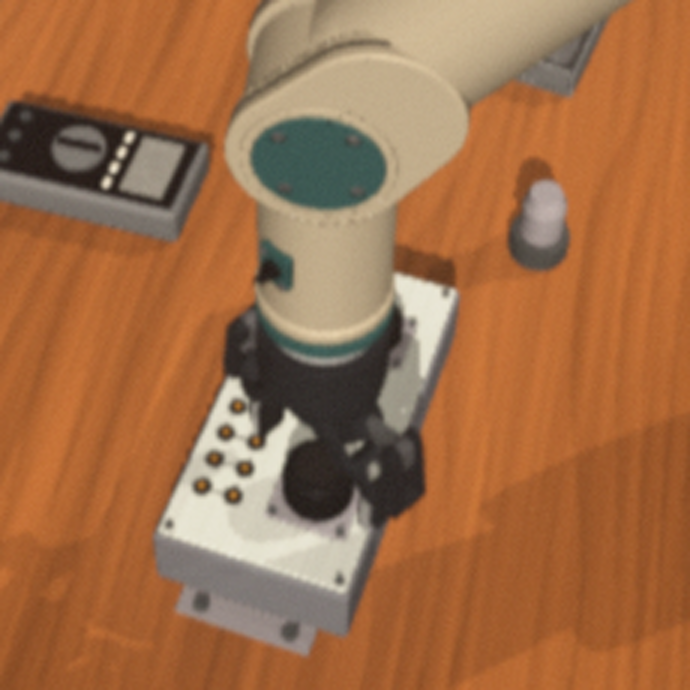

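The jaws straddle the cap, which sits near (318,480) in the crop. Closing now.

```bash
python3 -m inch '{"travel":[[0,0,0],[0,0,0],[0,0,0],[0,0,0],[0,0,0],[0,0,0],[0,0,0],[0,0,0],[0,0,0],[0,0,0]],"twist":[0,0,0,0,0,0,0,0,0,0],"fingers":[7,6,5,4,3.5,3.5,3.5,3.5,3.5,3.5]}'; python3 g.py 560 290.5 96 1.0
python3 - <<'E'
from h import *
s=vision.get_image("side"); crop(s,"s4",220,200,230,230,3)
E
```

```text
clock: 3.93
eef_pos: [560.5, 290.8, 97.1]
tool_rot: [3.141, -0.001, 1.012]
force: [-1.0, -0.3, 5.7]
width: 44.3
travel cm [-0.05 -0.02  0.11]
twist deg 0.7
clock 3.9333 pos [560.5 290.8  97.1] rot [ 3.141e+00 -1.000e-03  1.012e+00] w 44.3 F [-1.  -0.3  5.7] q [-0.77  0.84  0.41  1.7  -0.48  0.7  -0.66]
```

View pics/s4.png

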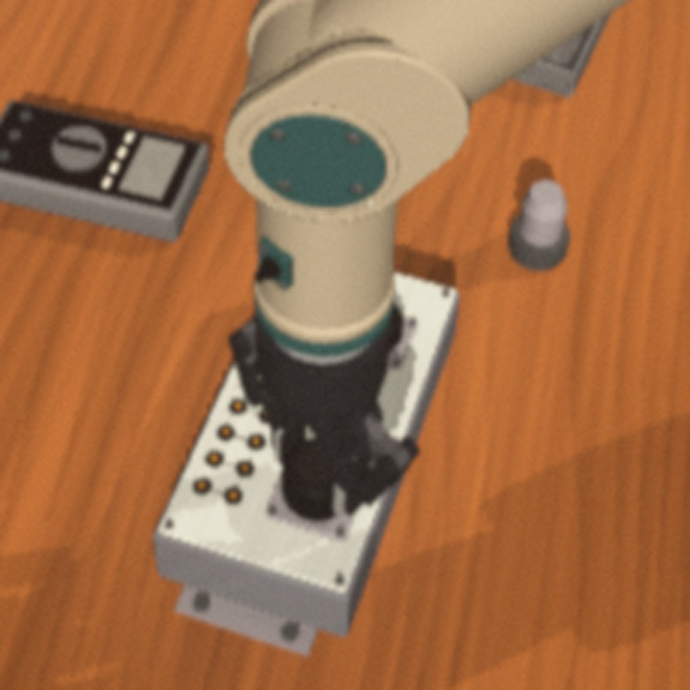

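Gripped at 44.3 mm. I'll turn anticlockwise (negative twist) while rising with the thread.

```bash
python3 -m inch '{"travel":[[0,0,-0.02],[0,0,-0.04],[0,0,-0.06],[0,0,-0.09],[0,0,-0.11],[0,0,-0.13],[0,0,-0.15],[0,0,-0.17],[0,0,-0.19],[0,0,-0.21]],"twist":[-7,-14,-21,-28,-35,-42,-49,-56,-63,-70],"fingers":[3.5,3.5,3.5,3.5,3.5,3.5,3.5,3.5,3.5,3.5]}'; python3 g.py 560 290.5 96 1.0
```

```text
clock: 4.82
eef_pos: [560.6, 290.9, 98.6]
tool_rot: [3.14, 0.0, 2.24]
force: [0.8, 0.2, 1.3]
width: 44.2
travel cm [ 0.01 -0.07  0.26]
twist deg 71.0
clock 4.8167 pos [560.6 290.9  98.6] rot [3.14 0.   2.24] w 44.2 F [0.8 0.2 1.3] q [-0.57  0.8   0.08  1.7  -0.1   0.65  0.23]
```

Forces are low. Carrying on with this grip.

```bash
python3 -m inch '{"travel":[[0,0,-0.02],[0,0,-0.04],[0,0,-0.06],[0,0,-0.09],[0,0,-0.11],[0,0,-0.13],[0,0,-0.15],[0,0,-0.17],[0,0,-0.19],[0,0,-0.21]],"twist":[-7,-14,-21,-28,-35,-42,-49,-56,-63,-70],"fingers":[3.5,3.5,3.5,3.5,3.5,3.5,3.5,3.5,3.5,3.5]}'; python3 g.py 560 290.5 96 1.0
```

```text
clock: 5.65
eef_pos: [560.9, 291.1, 100.8]
tool_rot: [3.141, 0.002, -2.822]
force: [1.1, 0.1, 1.2]
width: 44.5
travel cm [ 0.1  -0.03  0.48]
twist deg -219.0
clock 5.65 pos [560.9 291.1 100.8] rot [ 3.141e+00  2.000e-03 -2.822e+00] w 44.5 F [1.1 0.1 1.2] q [-0.37  0.8  -0.25  1.69  0.28  0.68  1.12]
```

Settle and open in place, then check with a picture that the cap has risen.

```bash
python3 -m inch '{"travel":[[0,0,0],[0,0,0],[0,0,0],[0,0,0],[0,0,0],[0,0,0],[0,0,0],[0,0,0],[0,0,0],[0,0,0]],"twist":[0,0,0,0,0,0,0,0,0,0],"fingers":[3.5,3.5,3.5,5,6.5,7.5,7.5,7.5,7.5,7.5]}'
python3 -m inch '{"travel":[[0,0,0],[0,0,0],[0,0,0],[0,0,0],[0,0,0],[0,0,0],[0,0,0],[0,0,0],[0,0,0],[0,0,0]],"twist":[7,14,21,28,35,42,49,56,63,70],"fingers":[7.5,7.5,7.5,7.5,7.5,7.5,7.5,7.5,7.5,7.5]}'
python3 -m inch '{"travel":[[0,0,0],[0,0,0],[0,0,0],[0,0,0],[0,0,0],[0,0,0],[0,0,0],[0,0,0],[0,0,0],[0,0,0]],"twist":[7,14,21,28,35,42,49,56,63,70],"fingers":[7.5,7.5,7.5,7.5,7.5,7.5,7.5,7.5,7.5,7.5]}'
python3 g.py 560 290.5 100 1.0
python3 - <<'E'
from h import *
s=vision.get_image("side"); crop(s,"s5",280,320,100,75,8)
E
```

```text
clock: 6.48
eef_pos: [560.0, 290.6, 100.4]
tool_rot: [-3.142, -0.0, -2.827]
force: [-0.1, 0.0, 0.4]
width: 75.3
clock: 7.32
eef_pos: [560.0, 290.8, 100.5]
tool_rot: [3.142, -0.0, 2.228]
force: [-0.6, 0.3, 0.1]
width: 75.4
clock: 8.15
eef_pos: [559.9, 291.0, 100.5]
tool_rot: [-3.141, -0.0, 1.007]
force: [0.3, 0.7, 0.2]
width: 75.1
travel cm [-0.04  0.03  0.05]
twist deg 0.4
clock 8.15 pos [559.9 291.  100.5] rot [-3.141 -0.     1.007] w 75.1 F [0.3 0.7 0.2] q [-0.77  0.84  0.42  1.7  -0.48  0.71 -0.67]
```

View pics/s5.png

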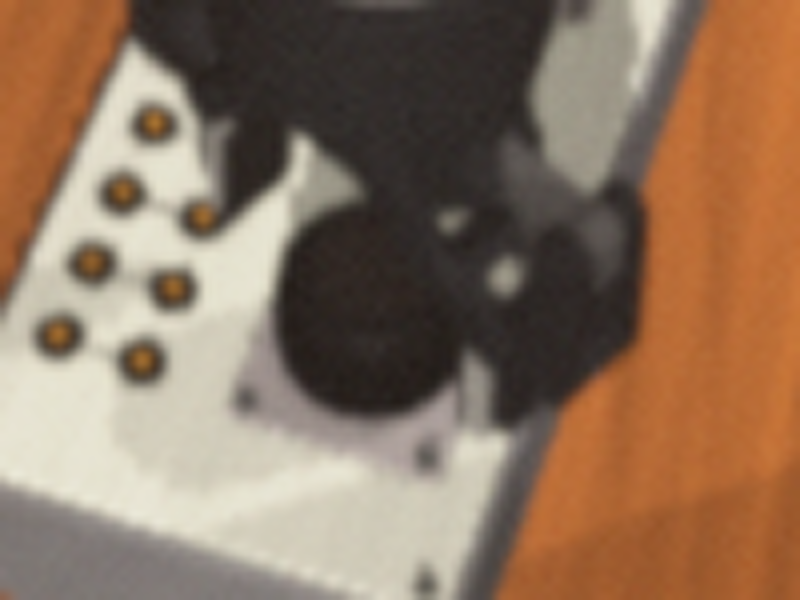

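```bash
python3 - <<'E'
from h import *
s=vision.get_image("side"); im0=cv2.imread("pics/side0.png")[:,:,::-1]
for r in (0,4.3):
  print(r,proj(s,(560.2+23*.2,290.8+22.5,63+r)).round(2))
# bottom edge: mean brightness along columns 318..332
for nm,f in (("0",im0),("now",s["frame"])):
  g=f[364:380,320:333].max(2).astype(float); 
  e=[np.interp(100,c[3:13],np.arange(367,377)) for c in g.T]; print(nm,np.round(e,2))
E
```

```text
0 [320.88 373.89]
4.3 [320.9  372.71]
0 [372.03 372.44 372.57 372.86 373.34 373.36 373.23 373.15 373.08 372.64
 372.34 371.94 371.38]
now [370.56 371.03 371.47 371.63 371.77 371.95 372.05 371.87 371.77 371.57
 371.35 371.   370.36]
```

The rim edge has risen 1.3 px, and 4.3 mm of rise should give 1.2 px, so the cap turned with the grip. Second grip.

```bash
python3 -m inch '{"travel":[[0,0,0],[0,0,0],[0,0,0],[0,0,0],[0,0,0],[0,0,0],[0,0,0],[0,0,0],[0,0,0],[0,0,0]],"twist":[0,0,0,0,0,0,0,0,0,0],"fingers":[6,5,4,3.5,3.5,3.5,3.5,3.5,3.5,3.5]}'
python3 -m inch '{"travel":[[0,0,-0.02],[0,0,-0.04],[0,0,-0.06],[0,0,-0.09],[0,0,-0.11],[0,0,-0.13],[0,0,-0.15],[0,0,-0.17],[0,0,-0.19],[0,0,-0.21]],"twist":[-7,-14,-21,-28,-35,-42,-49,-56,-63,-70],"fingers":[3.5,3.5,3.5,3.5,3.5,3.5,3.5,3.5,3.5,3.5]}'
python3 g.py 560 290.5 100 1.0
```

```text
clock: 9.08
eef_pos: [560.3, 290.8, 100.9]
tool_rot: [3.141, -0.001, 1.013]
force: [0.0, 0.3, 6.3]
width: 44.4
clock: 9.92
eef_pos: [560.8, 291.0, 103.0]
tool_rot: [3.14, 0.0, 2.24]
force: [1.6, 0.3, 4.1]
width: 44.4
travel cm [ 0.01 -0.1   0.3 ]
twist deg 71.0
clock 9.9167 pos [560.8 291.  103. ] rot [3.14 0.   2.24] w 44.4 F [1.6 0.3 4.1] q [-0.57  0.79  0.08  1.7  -0.1   0.66  0.23]
```

```bash
python3 -m inch '{"travel":[[0,0,-0.02],[0,0,-0.04],[0,0,-0.06],[0,0,-0.09],[0,0,-0.11],[0,0,-0.13],[0,0,-0.15],[0,0,-0.17],[0,0,-0.19],[0,0,-0.21]],"twist":[-7,-14,-21,-28,-35,-42,-49,-56,-63,-70],"fingers":[3.5,3.5,3.5,3.5,3.5,3.5,3.5,3.5,3.5,3.5]}'
python3 g.py 560 290.5 100 1.0
python3 -m inch '{"travel":[[0,0,-0.02],[0,0,-0.04],[0,0,-0.06],[0,0,-0.09],[0,0,-0.11],[0,0,-0.13],[0,0,-0.15],[0,0,-0.15],[0,0,-0.15],[0,0,-0.15]],"twist":[-7,-14,-21,-28,-35,-42,-49,-55,-55,-55],"fingers":[3.5,3.5,3.5,3.5,3.5,3.5,3.5,3.5,3.5,3.5]}'
python3 g.py 560 290.5 100 1.0
```

```text
clock: 10.75
eef_pos: [560.9, 291.8, 105.2]
tool_rot: [3.14, 0.003, -2.821]
force: [1.6, 2.3, 3.0]
width: 44.2
travel cm [ 0.13 -0.1   0.52]
twist deg -218.9
clock 10.75 pos [560.9 291.8 105.2] rot [ 3.140e+00  3.000e-03 -2.821e+00] w 44.2 F [1.6 2.3 3. ] q [-0.37  0.8  -0.25  1.69  0.28  0.69  1.12]
clock: 11.58
eef_pos: [560.4, 292.1, 106.8]
tool_rot: [-3.142, 0.003, -1.867]
force: [-0.1, 1.6, 5.8]
width: 44.2
travel cm [ 0.17 -0.01  0.68]
twist deg -164.2
clock 11.5833 pos [560.4 292.1 106.8] rot [-3.142e+00  3.000e-03 -1.867e+00] w 44.2 F [-0.1  1.6  5.8] q [-0.23  0.83 -0.51  1.68  0.54  0.77  1.85]
```

335° turned, past the 5.6 rad limit for the thread. I'll lift gently and watch the force.

```bash
python3 -m inch '{"travel":[[0,0,-0.05],[0,0,-0.1],[0,0,-0.15],[0,0,-0.2],[0,0,-0.25],[0,0,-0.3],[0,0,-0.35],[0,0,-0.4],[0,0,-0.4],[0,0,-0.4]],"twist":[0,0,0,0,0,0,0,0,0,0],"fingers":[3.5,3.5,3.5,3.5,3.5,3.5,3.5,3.5,3.5,3.5]}'
python3 g.py 560 290.5 100 1.0
```

```text
clock: 12.42
eef_pos: [560.2, 290.9, 110.3]
tool_rot: [-3.141, 0.0, -1.867]
force: [1.5, 3.9, -2.1]
width: 44.2
travel cm [0.04 0.01 1.03]
twist deg -164.3
clock 12.4167 pos [560.2 290.9 110.3] rot [-3.141  0.    -1.867] w 44.2 F [ 1.5  3.9 -2.1] q [-0.22  0.83 -0.51  1.68  0.54  0.77  1.86]
```

```bash
python3 -m inch '{"travel":[[0,0,-0.5],[0,0,-1],[0,0,-1.6],[0,0,-2.3],[0,0,-3.2],[0,0,-4.5],[0,0,-6],[0,0,-7.5],[0,0,-9],[0,0,-10]],"twist":[0,0,0,0,0,0,0,0,0,0],"fingers":[3.5,3.5,3.5,3.5,3.5,3.5,3.5,3.5,3.5,3.5]}'
python3 - <<'E'
from h import *
s=vision.get_image("side"); crop(s,"s6",220,180,230,230,3); t=vision.get_image("top"); crop(t,"t6",100,150,210,160,3.8)
E
python3 g.py 518 -240 200 -2.95
```

```text
clock: 13.25
eef_pos: [560.5, 291.1, 212.9]
tool_rot: [-3.14, 0.002, -1.867]
force: [0.6, 0.2, -0.2]
width: 44.2
travel cm [ 52.09 -11.42   1.16]
twist deg 62.0
clock 13.35 pos [561.1 291.5 212.9] rot [-3.139e+00  3.000e-03 -1.868e+00] w 44.3 F [ 0.2 -0.1 -0.8] q [-0.18  0.71 -0.58  1.61  0.45  0.96  1.93]
```

View pics/s6.png

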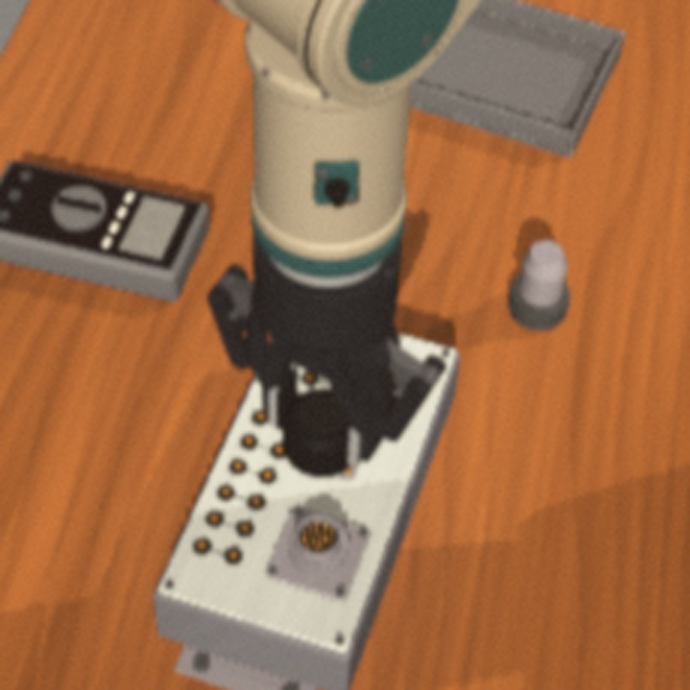

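The cap is held off the connector, whose pins now show at (318,538) in the crop. I'll carry it to the tray while turning the wrist back about 174° so the jaws lie along the tray's long side.

```bash
python3 -m inch '{"travel":[[1,-0.2,0],[2.5,-0.5,0],[4.5,-1,0],[7,-1.5,0],[9.5,-2.1,0],[12,-2.6,0],[14.5,-3.2,0],[17,-3.7,0],[19.5,-4.3,0],[22,-4.8,0]],"twist":[6,12,18,25,32,39,46,53,60,66],"fingers":[3.5,3.5,3.5,3.5,3.5,3.5,3.5,3.5,3.5,3.5]}'
python3 g.py 518 -240 200 -4.909
```

```text
clock: 14.18
eef_pos: [541.0, 64.8, 209.7]
tool_rot: [-3.141, -0.001, -3.025]
force: [-0.1, -0.5, -0.6]
width: 44.3
travel cm [  5.83 -30.01   0.99]
twist deg 107.9
clock 14.1833 pos [541.   64.8 209.7] rot [-3.141e+00 -1.000e-03 -3.025e+00] w 44.3 F [-0.1 -0.5 -0.6] q [ 0.02  0.55 -0.28  1.86  0.21  0.77  1.31]
```

```bash
python3 -m inch '{"travel":[[0.4,-2.2,0],[0.9,-4.5,0],[1.3,-6.8,0],[1.8,-9,0],[2.2,-11.3,0],[2.6,-13.5,0],[3.1,-15.8,0],[3.5,-18,0],[3.9,-20,0],[4.2,-21.5,0]],"twist":[7,14,21,28,35,42,49,56,63,68],"fingers":[3.5,3.5,3.5,3.5,3.5,3.5,3.5,3.5,3.5,3.5]}'
python3 g.py 518 -240 200 1.374
```

```text
clock: 15.02
eef_pos: [525.3, -154.4, 209.7]
tool_rot: [-3.14, 0.0, 2.069]
force: [-0.0, -0.0, -1.0]
width: 44.4
travel cm [-7.16 -4.73  0.98]
twist deg 39.8
clock 15.0167 pos [ 525.3 -154.4  209.7] rot [-3.14   0.     2.069] w 44.4 F [-0. -0. -1.] q [ 0.2   0.54  0.05  1.86 -0.03  0.75  0.77]
```

```bash
python3 -m inch '{"travel":[[-1.5,-1,0],[-3,-2,0],[-4.5,-3,0],[-5.8,-3.8,0.3],[-6.7,-4.4,0.6],[-7.2,-4.7,1],[-7.2,-4.7,1],[-7.2,-4.7,1],[-7.2,-4.7,1],[-7.2,-4.7,1]],"twist":[7,14,21,28,35,40,40,40,40,40],"fingers":[3.5,3.5,3.5,3.5,3.5,3.5,3.5,3.5,3.5,3.5]}'
python3 g.py 518 -240 45 1.374
python3 - <<'E'
from h import *
s=vision.get_image("side"); crop(s,"s7",300,80,180,160,4); t=vision.get_image("top"); crop(t,"t7",340,190,160,160,4)
E
```

```text
clock: 15.85
eef_pos: [520.3, -237.1, 200.2]
tool_rot: [-3.142, -0.001, 1.382]
force: [0.1, -0.2, 0.5]
width: 44.4
travel cm [-0.34 -0.17 15.52]
twist deg 0.4
clock 15.85 pos [ 520.3 -237.1  200.2] rot [-3.142e+00 -1.000e-03  1.382e+00] w 44.4 F [ 0.1 -0.2  0.5] q [ 0.23  0.6   0.24  1.8  -0.19  0.76  0.37]
```

View pics/s7.png

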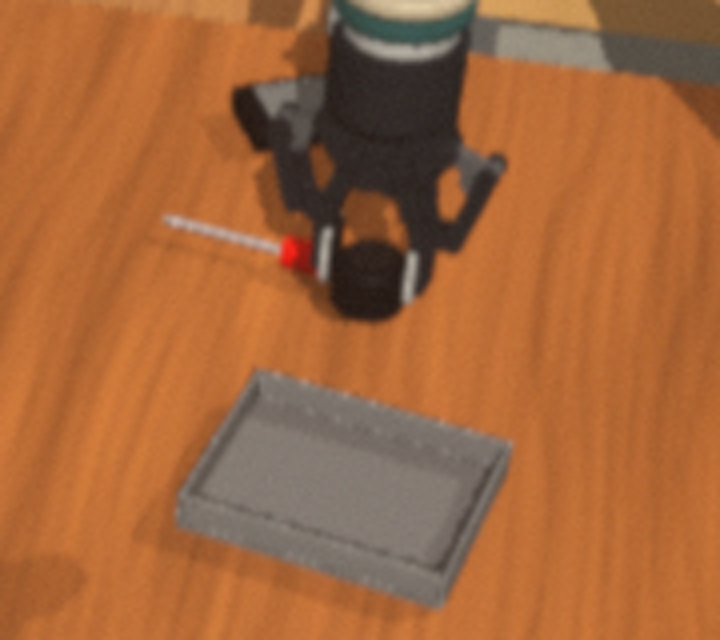

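View pics/t7.png

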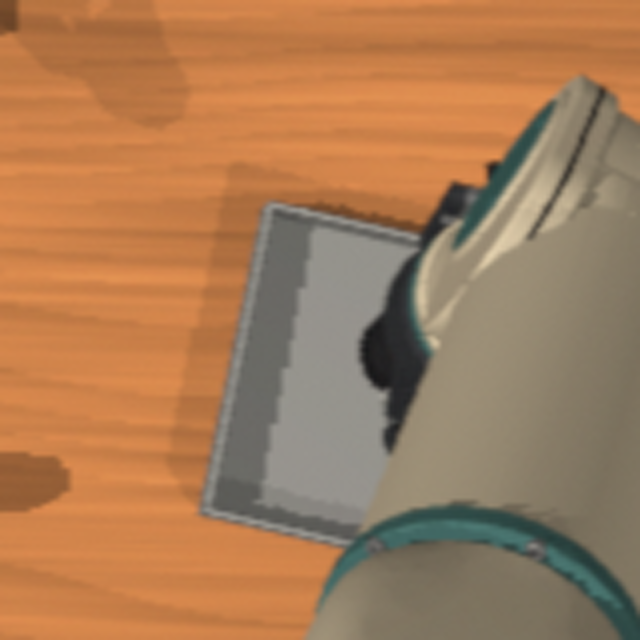

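The cap is upright in the jaws over the tray. Descending to about 12 mm above the floor first.

```bash
python3 -m inch '{"travel":[[0,0,1.5],[0,0,3.2],[0,0,5],[0,0,7],[0,0,9],[0,0,11],[0,0,12.6],[0,0,14],[0,0,15],[0,0,15]],"twist":[0,0,0,0,0,0,0,0,0,0],"fingers":[3.5,3.5,3.5,3.5,3.5,3.5,3.5,3.5,3.5,3.5]}'
python3 -m inch '{"travel":[[0,0,0.1],[0,0,0.2],[0,0,0.3],[0,0,0.4],[0,0,0.5],[0,0,0.6],[0,0,0.7],[0,0,0.8],[0,0,0.9],[0,0,0.9]],"twist":[0,0,0,0,0,0,0,0,0,0],"fingers":[3.5,3.5,3.5,3.5,3.5,3.5,3.5,3.5,3.5,3.5]}'
python3 g.py 518 -240 37.5 1.374
python3 - <<'E'
from h import *
s=vision.get_image("side"); crop(s,"s8",320,130,130,110,6)
E
```

```text
clock: 16.78
eef_pos: [519.1, -237.2, 48.5]
tool_rot: [-3.139, -0.001, 1.38]
force: [-0.3, 0.1, -0.2]
width: 43.9
clock: 17.62
eef_pos: [519.9, -238.0, 41.0]
tool_rot: [-3.141, -0.0, 1.379]
force: [0.0, 0.1, -0.2]
width: 44.6
travel cm [-0.24 -0.15  0.35]
twist deg 0.3
clock 17.6167 pos [ 519.9 -238.    41. ] rot [-3.141 -0.     1.379] w 44.6 F [ 0.   0.1 -0.2] q [ 0.29  0.84  0.15  1.89 -0.26  0.44  0.43]
```

View pics/s8.png

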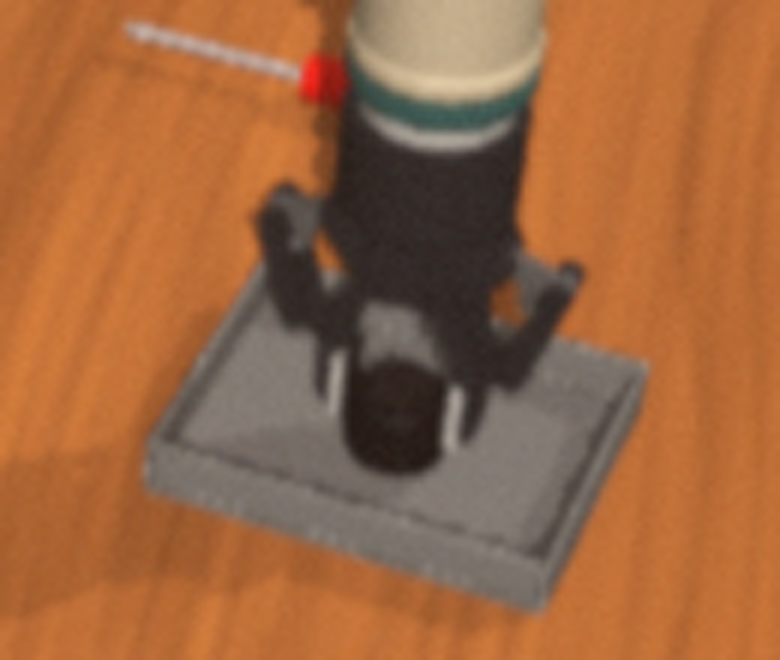

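The cap is inside the tray near its middle, at (397,420) in the crop. Now down in half-millimetre steps until the force shows contact.

```bash
python3 -m inch '{"travel":[[0,0,0.05],[0,0,0.1],[0,0,0.15],[0,0,0.2],[0,0,0.25],[0,0,0.3],[0,0,0.3],[0,0,0.3],[0,0,0.3],[0,0,0.3]],"twist":[0,0,0,0,0,0,0,0,0,0],"fingers":[3.5,3.5,3.5,3.5,3.5,3.5,3.5,3.5,3.5,3.5]}'
```

```text
clock: 18.5
eef_pos: [520.0, -238.0, 38.4]
tool_rot: [3.142, -0.0, 1.379]
force: [-1.6, 0.5, 4.9]
width: 43.8
```

```bash
python3 -m inch '{"travel":[[0,0,0.05],[0,0,0.05],[0,0,0.05],[0,0,0.05],[0,0,0.05],[0,0,0.05],[0,0,0.05],[0,0,0.05],[0,0,0.05],[0,0,0.05]],"twist":[0,0,0,0,0,0,0,0,0,0],"fingers":[3.5,3.5,3.5,3.5,3.5,3.5,3.5,3.5,3.5,3.5]}'
```

```text
clock: 19.33
eef_pos: [520.1, -238.0, 38.4]
tool_rot: [3.141, -0.0, 1.379]
force: [-2.8, 1.0, 9.3]
width: 44.2
```

On the floor: the force rises and z does not change. I'll open slowly and then retreat straight up.

```bash
python3 -m inch '{"travel":[[0,0,0],[0,0,0],[0,0,0],[0,0,0],[0,0,0],[0,0,0],[0,0,0],[0,0,0],[0,0,0],[0,0,0]],"twist":[0,0,0,0,0,0,0,0,0,0],"fingers":[4.5,4.8,5.2,5.6,6,6.5,7,7.5,7.8,7.8]}'
python3 -m inch '{"travel":[[0,0,-0.5],[0,0,-1.2],[0,0,-2],[0,0,-3],[0,0,-4.5],[0,0,-6.5],[0,0,-9],[0,0,-12],[0,0,-15],[0,0,-17]],"twist":[0,0,0,0,0,0,0,0,0,0],"fingers":[7.8,7.8,7.8,7.8,7.8,7.8,7.8,7.8,7.8,7.8]}'
python3 -m inch '{"travel":[[-2,0,0],[-4,0,-1],[-7,0,-2],[-10,0,-3],[-13,0,-4],[-15,0,-4],[-15,0,-4],[-15,0,-4],[-15,0,-4],[-15,0,-4]],"twist":[0,0,0,0,0,0,0,0,0,0],"fingers":[7.8,7.8,7.8,7.8,7.8,7.8,7.8,7.8,7.8,7.8]}'
python3 - <<'E'
from h import *
s=vision.get_image("side"); crop(s,"s9",320,130,130,110,6);t=vision.get_image("top"); cv2.imwrite("pics/t9.png",t["frame"][:,:,::-1])
E
```

```text
clock: 20.17
eef_pos: [520.1, -238.0, 37.7]
tool_rot: [-3.142, -0.0, 1.379]
force: [-0.4, -0.9, -0.3]
width: 78.1
clock: 21.0
eef_pos: [520.8, -238.6, 211.7]
tool_rot: [3.137, 0.001, 1.379]
force: [1.0, -1.2, -0.4]
width: 78.2
clock: 21.83
eef_pos: [492.1, -383.5, 247.8]
tool_rot: [-3.141, -0.001, 1.381]
force: [0.8, 0.0, -0.5]
width: 78.0
```

View pics/s9.png

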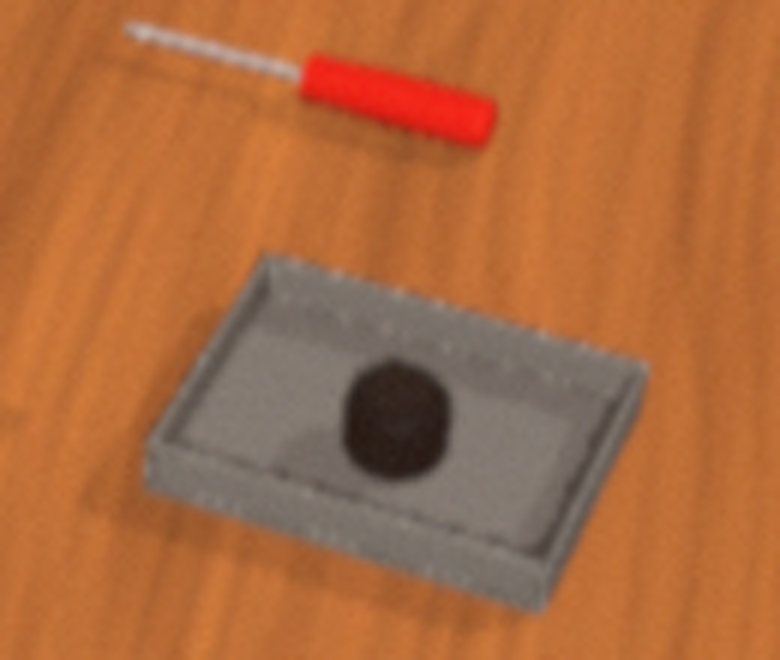

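View pics/t9.png

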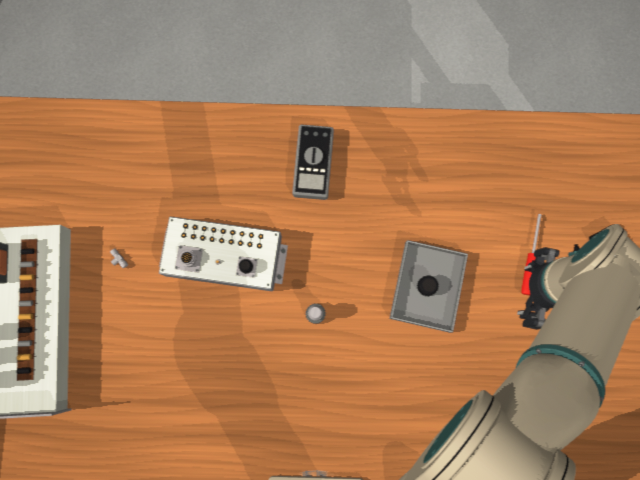

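The cap stands open end down in the middle of the tray, at (428,286) in the top view. The plug, tee, meter, screwdriver and small cap are where they were, and the gripper is clear and high. Handing in.

```bash
python3 - <<'E'
from h import *
print(ctrl.finish_job()); s=ctrl.read_state(); print(s["clock"],s["force"])
E
```

```text
the job is handed in; nothing more can be done
None
the job is handed in; nothing more can be done
```

I unscrewed the large cap in two grips (about 335° in all), lifted it off the connector and set it down in the grey tray with its open end down. I then opened the jaws and moved the arm clear, and handed the job in at about 22 s; no verdict is reported.

- **Thread:** after the first grip the rim had risen 1.3 px in the side view, against 1.2 px expected for 4.3 mm. The wrist force showed only a few newtons through both grips and the lift.
- **Placing:** I lowered the cap until the wrist force reached about 9 N with the height unchanged, and only then let go. The last pictures show it upright near the centre of the tray.
- **Everything else:** in the last pictures the smaller cap, multimeter, cable plug, tee adaptor, screwdriver and tray look unmoved. I checked this by eye only, and the gripper hid part of the screwdriver in the top view.
- **Disagreement:** the box corners put the cap about 2–3 mm from where its outline did, which is about the calibration error. I used the outline position.

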